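# Sort the under-sink drawer for the recycling round

### The arm

A 6-joint arm with a two-finger parallel gripper is mounted at the origin on the work surface. World frame = base frame: x ahead of the robot, y to its left, z up, the work surface at z = 0. Lengths are in m, angles in rad, forces in N, time in s.
With the tool pointing down it reaches from about 0.35 to 0.975 m from the base axis. Payload 4.9 kg.
Tool frame: the origin (TCP) lies between the finger pads; the fingertips stand 17 mm ahead of it and the grasp point (between the pads) lies 2 mm behind it (manip.nose_length is the distance from the TCP to the fingertips, in m); z points along the fingers, y is the line along which they close (so a half turn about z gives the same grasp; the last joint's range is limited). The gripper opens to 85 mm and grips with 20 to 120 N. Pads are 22 mm wide; open, the fingers measure 114 mm over their backs; the gripper's body (76 mm by 85 mm) begins 54 mm behind the grasp point. The pads swing forward as they close: fully open they stand 13 mm farther back than shut.
Start: joints at [-1.23, 0.053, 1.613, -0, 1.476, -0.119], TCP at [0.277, -0.56, 0.248] pointing down, gripper open.
Joint ranges: [-3.01, 3.01], [-1.01, 2.22], [0.06, 2.58], [-1.02, 4.17], [0.09, 2.62], [-3.14, 3.14]. Speed limits (rad/s): [2.57, 2.57, 3.14, 3.14, 3.14, 3.14].

### API

Orientations are given as a unit quaternion [w, x, y, z].
In Python, from plant import manip gives the robot as it stands. The module is installed in compiled form; this text tells all that it offers.
- The arm moves only by the tool apply_moves, never from a script. Its argument "moves" is a list of rows, each a list of 3 entries, a list of its own where there are three numbers: the turn, a rotation vector about the tool's x, y, z in rad, then the shift along the tool's x, y, z in cm, then the closure, from -1 (fully open) to 1 (shut), so that 0 is half open. A call has 1 to 20 rows; each row is the pose to reach, as a shift and turn from the pose commanded when the call began, along the tool's axes at that moment; what a row does not reach only later rows make up. A row lasts 1/10 s, in which the tool goes at most 50 mm and 8.59 degrees, less where a joint would pass 70% of its speed; a pose out of reach is approached as far as the arm can. A call with a gripper value outside its range is refused whole. The fingers move at their own pace and stop on an object; the grip force is fixed at half the most. Time passes only in rows, so rows that repeat a pose let the fingers close. It gives the time, the measured TCP pose, the force, the opening and the grip force at its end, in the units of the state.
- manip.state(): the state, without advancing time (a new reading comes with each control period).
- manip.grab_frame(name): name is "side" or "top" or "wrist"; returns a dict with "image" (480x640x3 uint8, red, green, blue), "K" (3x3 intrinsics, pixels), "k1" (the pictures are not rectified: a ray, as slopes to the right and down, at radius r is drawn at 1 + k1 r^2 times it, then the intrinsics apply), "rvec" (rotation vector, rad) and "tvec" (3), from world to camera coordinates, as OpenCV has them. Camera axes: x right, y down, z forward; pixel columns grow to the right and rows downward; lengths in m; the calibration is good to about 2 mm. A picture is of the moment at which its call begins. There is no depth.
- manip.job_done(): hands the job in; it is judged then, once.
Trained networks look in a picture, given as the dict that the camera call returned (one of the last four; its "shot" number tells which), for a name from the list of things; names that differ only in an ending like _2 or _b are one class to them, and where a whole thing is asked for, a point or a joint stands for the part that bears it (a point fixed in the world has none). Each returns a list of dicts, best first, with "score" (0 to 1); they miss things now and then, are a little off and sometimes report something else, mostly with a low value. They report only what shows in the picture. A call takes as long as a camera call.
- manip.look_for(picture, label): "location" ([x, y, z] in m, in the coordinates of the camera as it stood for that picture, good to about 4 mm: the middle of the surface that is visible of it).
- manip.silhouettes(picture, label): "pixels" (480x640 bool, what is visible of it).
- manip.spot_point(picture, label): "location" ([x, y, z] in m, in the coordinates of the camera as it stood for that picture, good to about 4 mm: a listed point, or the origin of a listed thing).
The state is a dict: "time": time; "joint_pos": joint angles; "joint_vel": joint speeds; "joint_efforts": joint torques, N m; "tool_pos": TCP position; "tool_rot": TCP orientation; "contact_force": force on the tool from outside, world axes, zero at the start; "ft_torque": the same for the moment, N m; "gripper_width": opening from 0.0 (shut) to 1.0 (fully open); "grasp_force": force on a finger pad.
Only numpy, scipy, OpenCV 4.12 (cv2) and the standard library are available. Lean on these libraries where they do the work, as an engineer would, in place of code of your own. Each camera call takes 0.05 s, during which the arm holds its last target. There are 200 camera calls.

### The job

Clear the white drawer for the recycling round: stand the green glass bottle upright in the green holder, setting it down gently, stand the clear PET bottle upright in the blue holder, lay the large jar lid top up in the middle of the circle on the yellow pad, and stack the small jar lid top up in the middle of the large one. Knock no bottle over, and leave the grey scoop in the drawer and the washing-up liquid bottle where they are.

Things in the scene. Friction and masses are not known exactly. Their poses are not given: they have to be found in the camera images.
- glass_mid (a point): Green glass bottle, empty, open mouth, standing in the drawer at the start: 160 mm tall, body diameter 58 mm up to 85 mm, then tapering to a neck of 26 mm diameter from 112 mm up to the mouth (a 29 mm lip from 152 to 156 mm is only seen). About 0.18 kg. The point is on its axis half-way up, 80 mm above its foot; z points to its mouth.
- pet_mid (a point): Clear PET bottle with pale-blue band and white cap, empty and light (about 35 g), standing in the drawer at the start: 165 mm tall, body diameter 62 mm up to 95 mm, then tapering to a neck and cap of 28 mm diameter from 128 mm up to the top. The point is on its axis half-way up, 82.5 mm above its foot; z points to its cap.
- lid_large_mid (a point): Large steel jar lid: a disc 66 mm in diameter and 14 mm high with a flat closed top, lying top up in the drawer at the start, about 22 g. The point is at its centre, 7 mm above its underside; z points out of its top.
- lid_small_mid (a point): Small steel jar lid: a disc 48 mm in diameter and 14 mm high with a flat closed top, lying top up in the drawer at the start, about 14 g. The point is at its centre, 7 mm above its underside; z points out of its top.
- holder_green: Green plastic round holder, a shallow cup fixed on the dark sorting mat: outer diameter 92 mm, inner diameter 82 mm, rim 18 mm high, inner floor 4 mm above its underside. Origin at the centre of its underside (3 mm above the worktop), z up; its yaw means nothing.
- holder_blue: Blue plastic round holder, a shallow cup fixed on the dark sorting mat: outer diameter 92 mm, inner diameter 82 mm, rim 18 mm high, inner floor 4 mm above its underside. Origin at the centre of its underside (3 mm above the worktop), z up; its yaw means nothing.
- lid_pad: Yellow round pad with a black circle outline of 68 mm diameter (the size of the large lid), fixed on the dark sorting mat: diameter 96 mm, flat top 4 mm above its underside. Origin at the centre of its underside (3 mm above the worktop), z up; its yaw means nothing.
- drawer: White plastic drawer, fixed, 300 (x) by 370 (y) mm outside, 50 mm high, walls 5 mm, front panel on its -x side 60 mm high with a grey turning knob (not used). Inner floor 5 mm above the worktop. Origin at the centre of its underside, x points from knob to back, z up. The things stand in two rows 130 mm apart in x, neighbours 105 mm apart in y: fingers have more room along x. Left or right of the robot.
- scoop_mid (a point): Grey plastic measuring scoop in the drawer, to be left alone: 80 mm long along its own y (round bowl 36 mm wide at -y, handle towards +y), 24 mm high, 30 g, loose. The point is at the middle of its length, 12 mm above its underside.
- soap_mid (a point): Orange washing-up liquid bottle with white cap standing on the worktop beyond the drawer and mat, to be left alone: 64 mm diameter, 170 mm tall, 0.4 kg, loose. The point is on its axis, 85 mm above the worktop; z up.

How it is judged:
At the end, for the whole second after the job is handed in: Glass bottle in green holder, PET in blue: upright (0.1 rad), within 15 mm of centre, down on the floor (5 mm). Large lid flat, top up, within 14 mm of the yellow pad's centre; small lid likewise on it within 12 mm of its centre. All at rest; scoop and soap moved under 20 mm (horizontal distance between glass_mid and holder_green below 0.015 m and angle between each of glass_mid, pet_mid's own z axis and vertical below 0.1 rad and z of glass_mid in the frame of holder_green between 0.079 and 0.089 m and linear speed of each of glass_bottle, pet_bottle, lid_large, lid_small below 0.02 m/s and angular speed of each of glass_bottle, pet_bottle, lid_large, lid_small below 0.2 rad/s and horizontal distance between pet_mid and holder_blue below 0.015 m and z of pet_mid in the frame of holder_blue between 0.0815 and 0.0915 m and horizontal distance between lid_large_mid and lid_pad below 0.014 m and angle between each of lid_large_mid, lid_small_mid's own z axis and vertical below 0.12 rad and z of lid_large_mid in the frame of lid_pad between 0.007 and 0.015 m and horizontal distance between lid_small_mid and lid_large_mid below 0.012 m and z of lid_small_mid in the frame of lid_large_mid between 0.01 and 0.018 m and distance of each of scoop_mid, soap_mid from where it was at the start of the episode below 0.02 m); the robot touches nothing.
It fails at once if the scoop is shifted by more than 20 mm (distance of scoop_mid from where it was at the start of the episode above 0.02 m).
It fails at once if the soap bottle is shifted by more than 20 mm (distance of soap_mid from where it was at the start of the episode above 0.02 m).
It fails at once if the glass bottle is knocked over (leans more than 45 degrees) (angle between glass_mid's own z axis and vertical above 0.8 rad).
It fails at once if the PET bottle is knocked over (leans more than 45 degrees) (angle between pet_mid's own z axis and vertical above 0.8 rad).
It fails at once if the glass bottle is dropped or banged into its holder (over 40 N) (contact force between glass_bottle and holder_green above 40 N).
It also fails if it takes over 125 s, if anything falls off the work surface, if the arm or the gripper's body presses on something with over 40 N, if the wrist force passes 120 N, or if a joint passes its speed limit or range.

## Working session

There is one attempt and no reset: what is moved stays moved. The work goes in short steps, Python scripts to look and compute and a tool call to move; the robot and the scene stay as the last step left them, time stands still between calls to the robot, and variables do not carry over. Pictures are saved under pics/ and viewed, at most 14 in all, crops included, and the job is handed in when it is done.

Besides the shell and the picture viewer there is one more tool, called after "Call:" in YAML: its name, and indented under it one key for each argument. apply_moves: Moves the arm, as the interface text tells. Its arguments: {"type":"object","properties":{"moves":{"type":"array"}},"required":["moves"]}

```bash
mkdir -p pics; cat > h.py <<'E'
import numpy as np, cv2
from plant import manip
from scipy.spatial.transform import Rotation as R
def w(f,p):
    M=cv2.Rodrigues(np.array(f["rvec"],float))[0]
    return M.T@(np.array(p,float)-np.array(f["tvec"],float).ravel())
def save(f,n): cv2.imwrite(f"pics/{n}.png",cv2.cvtColor(f["image"],cv2.COLOR_RGB2BGR))
def spot(f,names):
    for n in names:
        for d in manip.spot_point(f,n)[:2]: print(n,round(d["score"],2),np.round(w(f,d["location"]),4))
def goal(p,width=None):
    s=manip.state(); r=R.from_quat(np.roll(s["tool_rot"],-1))
    print("shift cm tool",np.round(r.inv().apply(np.array(p)-s["tool_pos"])*100,2))
E
python3 - <<'E'
from h import *
s=manip.state(); print({k:np.round(v,3) for k,v in s.items()}, manip.nose_length)
print(R.from_quat(np.roll(s["tool_rot"],-1)).as_matrix().round(3))
N="glass_mid pet_mid lid_large_mid lid_small_mid holder_green holder_blue lid_pad drawer scoop_mid soap_mid".split()
for c in ("top","side"):
    f=manip.grab_frame(c); save(f,c+"0"); print(c); spot(f,N)
E
```

```text
{'time': np.float64(0.0), 'joint_pos': array([-1.23 ,  0.053,  1.614, -0.   ,  1.476, -0.119]), 'joint_vel': array([ 0.001, -0.001, -0.001, -0.   , -0.002, -0.001]), 'joint_efforts': array([-0.0000e+00, -3.9368e+01, -3.7018e+01, -0.0000e+00,  7.0000e-03,
       -0.0000e+00]), 'tool_pos': array([ 0.277, -0.56 ,  0.247]), 'tool_rot': array([-0.001,  0.974,  0.228, -0.   ]), 'contact_force': array([ 0.133,  0.208, -0.378]), 'ft_torque': array([0.023, 0.016, 0.07 ]), 'grasp_force': np.float64(0.0), 'gripper_width': np.float64(0.997)} 0.017
[[ 0.896  0.444 -0.001]
 [ 0.444 -0.896  0.002]
 [ 0.    -0.002 -1.   ]]
top
glass_mid 0.62 [0.4685 0.3275 0.0826]
pet_mid 0.81 [0.5704 0.1032 0.0845]
lid_large_mid 0.96 [0.5963 0.2082 0.0136]
lid_large_mid 0.49 [ 0.7586 -0.0306  0.0836]
lid_small_mid 0.57 [0.5942 0.3165 0.0085]
holder_green 0.92 [ 0.4735 -0.3156  0.002 ]
holder_blue 0.73 [ 0.5926 -0.2315  0.0051]
lid_pad 0.88 [ 0.4803 -0.0944  0.0031]
drawer 0.85 [ 0.5212  0.2146 -0.0014]
scoop_mid 0.78 [0.4463 0.1126 0.0157]
soap_mid 0.84 [ 0.7627 -0.0272  0.0852]
side
glass_mid 0.86 [0.474  0.3323 0.0834]
glass_mid 0.45 [ 5.992e-01 -2.242e-01  3.000e-04]
pet_mid 0.75 [0.5742 0.1073 0.0857]
lid_large_mid 0.87 [0.5972 0.2061 0.0132]
lid_large_mid 0.37 [ 0.7644 -0.0281  0.0844]
holder_green 0.65 [ 0.4732 -0.3172  0.0064]
holder_blue 0.83 [ 0.5998 -0.225   0.002 ]
lid_pad 0.94 [ 0.4846 -0.0958  0.0026]
drawer 0.93 [ 0.5229  0.216  -0.0013]
scoop_mid 0.7 [0.4481 0.1095 0.0139]
soap_mid 0.77 [ 0.7615 -0.0283  0.0843]
soap_mid 0.52 [ 0.5211  0.2146 -0.001 ]
```

View pics/top0.png

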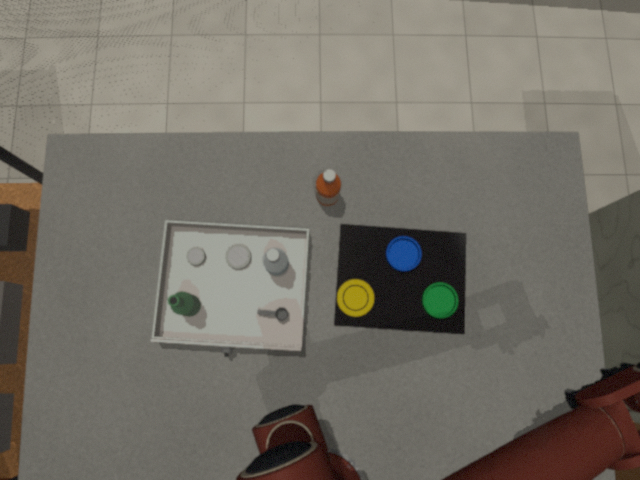

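View pics/side0.png

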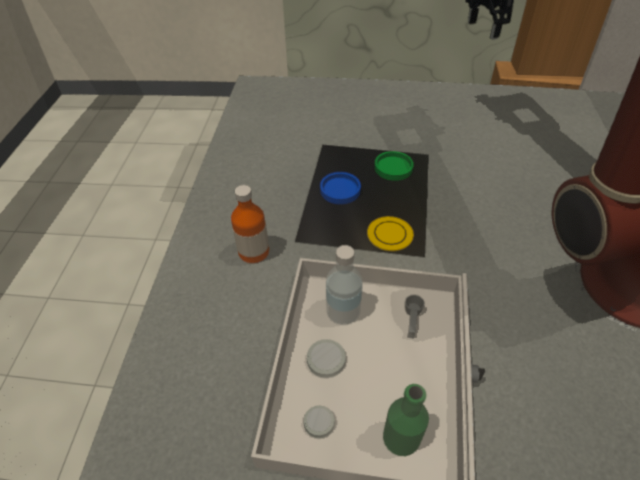

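The top picture shows the drawer with PET bottle (275,262), large lid (238,257), small lid (196,257), glass (184,303), scoop (275,314). The mat has blue (404,253), green (440,299) and yellow (356,298). The side view agrees. The drawer is yawed about -0.11 rad. I start above the PET bottle, with the fingers closing along drawer x.

Call:
apply_moves:
  moves:
    - [[0, 0, -1.0], [55.9, -46.5, -7], -1]
    - [[0, 0, -1.0], [55.9, -46.5, -7], -1]
    - [[0, 0, -1.0], [55.9, -46.5, -7], -1]
    - [[0, 0, -1.0], [55.9, -46.5, -7], -1]
    - [[0, 0, -1.0], [55.9, -46.5, -7], -1]
    - [[0, 0, -1.0], [55.9, -46.5, -7], -1]
    - [[0, 0, -1.0], [55.9, -46.5, -7], -1]
    - [[0, 0, -1.0], [55.9, -46.5, -7], -1]
    - [[0, 0, -1.0], [55.9, -46.5, -7], -1]
    - [[0, 0, -1.0], [55.9, -46.5, -7], -1]
    - [[0, 0, -1.0], [55.9, -46.5, -7], -1]
    - [[0, 0, -1.0], [55.9, -46.5, -7], -1]
    - [[0, 0, -1.0], [55.9, -46.5, -7], -1]
    - [[0, 0, -1.0], [55.9, -46.5, -7], -1]
    - [[0, 0, -1.0], [55.9, -46.5, -7], -1]
    - [[0, 0, -1.0], [55.9, -46.5, -7], -1]
    - [[0, 0, -1.0], [55.9, -46.5, -7], -1]
    - [[0, 0, -1.0], [55.9, -46.5, -7], -1]
    - [[0, 0, -1.0], [55.9, -46.5, -7], -1]
    - [[0, 0, -1.0], [55.9, -46.5, -7], -1]

```text
time: 3.1
tool_pos: [0.5717, 0.1037, 0.3183]
tool_rot: [0.0, 0.746, 0.666, -0.0]
contact_force: [-1.1, -0.5, 0.4]
gripper_width: 1.002
grasp_force: 0.0
```

```bash
python3 - <<'E'
from h import *
s=manip.state(); print(s["time"],s["tool_pos"],s["joint_pos"].round(2) if hasattr(s["joint_pos"],'round') else s["joint_pos"])
print(R.from_quat(np.roll(s["tool_rot"],-1)).as_matrix().round(3))
N="glass_mid pet_mid lid_large_mid lid_small_mid scoop_mid".split()
f=manip.grab_frame("wrist"); save(f,"wr1"); spot(f,N)
f=manip.grab_frame("top"); print("top");spot(f,N+["holder_green","holder_blue","lid_pad"])
E
```

```text
3.1 [0.57173525 0.103651   0.31832066] [ 0.05 -0.08  1.63 -0.    1.59  0.16]
[[ 0.112  0.994  0.   ]
 [ 0.994 -0.112 -0.   ]
 [-0.     0.    -1.   ]]
pet_mid 0.17 [ 0.7634 -0.032   0.0859]
lid_large_mid 0.57 [0.5955 0.2068 0.0119]
scoop_mid 0.92 [0.4512 0.1138 0.0197]
scoop_mid 0.39 [ 0.4837 -0.0947 -0.0011]
top
glass_mid 0.87 [0.4706 0.3307 0.0828]
glass_mid 0.22 [ 0.4736 -0.3183  0.001 ]
pet_mid 0.88 [0.5709 0.1046 0.0901]
lid_large_mid 0.77 [0.5972 0.2062 0.016 ]
lid_large_mid 0.45 [0.5723 0.1047 0.0838]
lid_small_mid 0.56 [0.5934 0.3161 0.0125]
holder_green 0.74 [ 0.7604 -0.0292  0.0834]
holder_green 0.6 [ 0.4754 -0.3168  0.0038]
holder_blue 0.78 [ 0.5935 -0.2288  0.0038]
lid_pad 0.88 [ 0.4803 -0.0971  0.0063]
```

View pics/wr1.png

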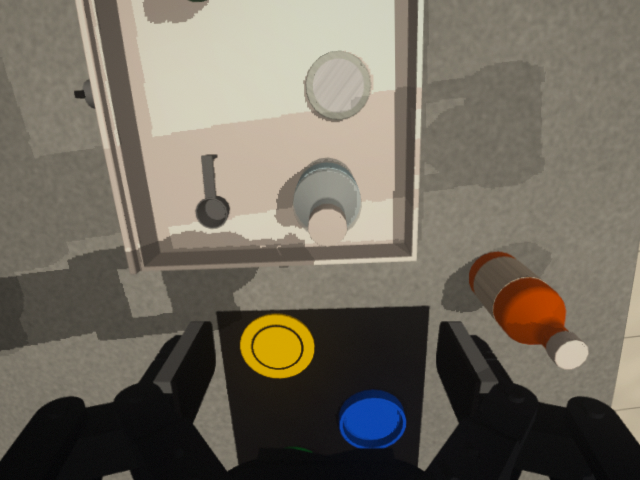

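The wrist picture shows the cap top at (327,225), the large lid at (338,86), and the yellow and blue targets at (277,346) and (373,420). I check the cap and target centres by ray casting.

```bash
cat >> h.py <<'E'
def ray(f,uv,z):
    K=np.array(f["K"],float); x=(np.array(uv,float)-K[:2,2])/[K[0,0],K[1,1]]
    x=cv2.undistortPoints(np.array([[uv]],float),K,np.array([f["k1"],0,0,0.]))[0,0]
    M=cv2.Rodrigues(np.array(f["rvec"],float))[0]; t=np.array(f["tvec"],float).ravel()
    c=-M.T@t; d=M.T@np.array([*x,1]); return c+d*(z-c[2])/d[2]
def cen(f,name,z):
    for d in manip.silhouettes(f,name)[:2]:
        ys,xs=np.nonzero(d["pixels"]); 
        if len(xs): print(name,round(d["score"],2),len(xs),(xs.mean().round(1),ys.mean().round(1)),ray(f,(xs.mean(),ys.mean()),z).round(4))
E
python3 - <<'E'
from h import *
f=manip.grab_frame("wrist")
print(ray(f,(327,225),.17))
cen(f,"lid_large_mid",.016)
cen(f,"lid_pad",.007)
cen(f,"holder_blue",.017)
f=manip.grab_frame("top")
for n,z in (("lid_large_mid",.016),("lid_small_mid",.016),("lid_pad",.007),("holder_blue",.017),("holder_green",.017)): cen(f,n,z)
E
```

```text
[0.57335506 0.10891021 0.17      ]
lid_large_mid 0.77 3516 (np.float64(338.1), np.float64(86.3)) [0.5962 0.2084 0.016 ]
lid_large_mid 0.6 6947 (np.float64(525.2), np.float64(308.3)) [ 0.8006 -0.0694  0.016 ]
lid_pad 0.72 3782 (np.float64(276.7), np.float64(346.0)) [ 0.4866 -0.0933  0.007 ]
holder_blue 0.91 3185 (np.float64(371.5), np.float64(419.6)) [ 0.5994 -0.2183  0.017 ]
lid_large_mid 0.57 434 (np.float64(239.7), np.float64(256.6)) [0.5919 0.2008 0.016 ]
lid_small_mid 0.84 334 (np.float64(195.3), np.float64(256.2)) [0.5941 0.3161 0.016 ]
lid_small_mid 0.73 975 (np.float64(438.8), np.float64(300.1)) [ 0.4728 -0.3144  0.016 ]
lid_pad 0.63 1100 (np.float64(355.6), np.float64(297.6)) [ 0.4829 -0.0995  0.007 ]
holder_blue 0.8 978 (np.float64(403.3), np.float64(253.7)) [ 0.5953 -0.2268  0.017 ]
holder_blue 0.5 316 (np.float64(275.3), np.float64(263.0)) [0.574  0.1079 0.017 ]
holder_green 0.84 1040 (np.float64(439.0), np.float64(300.3)) [ 0.4722 -0.3146  0.017 ]
holder_green 0.51 1038 (np.float64(403.8), np.float64(254.0)) [ 0.5947 -0.228   0.017 ]
```

Call:
apply_moves:
  moves:
    - [[0, 0, 0], [0.3, 0.1, 4], -1]
    - [[0, 0, 0], [0.3, 0.1, 8], -1]
    - [[0, 0, 0], [0.3, 0.1, 12], -1]
    - [[0, 0, 0], [0.3, 0.1, 14.5], -1]
    - [[0, 0, 0], [0.3, 0.1, 16.5], -1]
    - [[0, 0, 0], [0.3, 0.1, 16.7], -1]
    - [[0, 0, 0], [0.3, 0.1, 16.7], -0.2]
    - [[0, 0, 0], [0.3, 0.1, 16.7], 0]
    - [[0, 0, 0], [0.3, 0.1, 16.7], 0.2]
    - [[0, 0, 0], [0.3, 0.1, 16.7], 0.3]
    - [[0, 0, 0], [0.3, 0.1, 16.7], 0.4]
    - [[0, 0, 0], [0.3, 0.1, 16.7], 0.5]
    - [[0, 0, 0], [0.3, 0.1, 16.7], 0.6]
    - [[0, 0, 0], [0.3, 0.1, 16.7], 0.8]
    - [[0, 0, 0], [0.3, 0.1, 16.7], 1]
    - [[0, 0, 0], [0.3, 0.1, 16.7], 1]
    - [[0, 0, 0], [0.3, 0.1, 16.7], 1]

```text
time: 6.05
tool_pos: [0.574, 0.1077, 0.1529]
tool_rot: [0.001, 0.745, 0.667, 0.001]
contact_force: [-0.8, -0.1, 6.3]
gripper_width: 0.314
grasp_force: 58.7
```

Call:
apply_moves:
  moves:
    - [[0, 0, 0], [0, 0, -1], 1]
    - [[0, 0, 0], [0, 0, -2], 1]
    - [[0, 0, 0], [0, 0, -3.5], 1]
    - [[0, 0, 0], [0, 0, -6], 1]
    - [[0, 0, 0], [0, 0, -9], 1]
    - [[0, 0, 0], [0, 0, -11], 1]
    - [[0, 0, 0], [0, 0, -12], 1]
    - [[0, 0, 0], [0, 0, -12], 1]

```text
time: 6.85
tool_pos: [0.5742, 0.1076, 0.2739]
tool_rot: [0.001, 0.745, 0.667, 0.002]
contact_force: [0.1, 0.0, -0.8]
gripper_width: 0.31
grasp_force: 59.0
```

```bash
python3 - <<'E'
from h import *
s=manip.state(); print(s["tool_pos"],s["gripper_width"]*85)
f=manip.grab_frame("side"); save(f,"s1"); spot(f,["pet_mid"])
goal([0.597,-0.227,s["tool_pos"][2]])
E
```

```text
[0.57415709 0.10763194 0.27391156] 26.343516748009844
pet_mid 0.75 [0.5745 0.108  0.21  ]
pet_mid 0.69 [0.443  0.1118 0.0158]
shift cm tool [-32.98   6.1   -0.33]
```

View pics/s1.png

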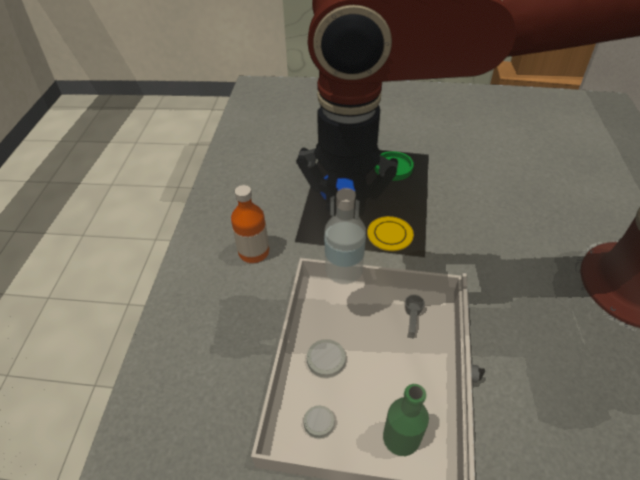

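The PET bottle hangs upright in the gripper at (345,240).

Call:
apply_moves:
  moves:
    - [[0, 0, 0], [-1, 0.2, 0], 1]
    - [[0, 0, 0], [-3, 0.5, 0], 1]
    - [[0, 0, 0], [-6, 1.1, 0], 1]
    - [[0, 0, 0], [-9, 1.7, 0], 1]
    - [[0, 0, 0], [-12, 2.2, 0], 1]
    - [[0, 0, 0], [-15, 2.8, 0], 1]
    - [[0, 0, 0], [-18, 3.3, 0], 1]
    - [[0, 0, 0], [-21, 3.9, 0], 1]
    - [[0, 0, 0], [-24, 4.4, 0], 1]
    - [[0, 0, 0], [-27, 5, 0], 1]
    - [[0, 0, 0], [-30, 5.5, 0], 1]
    - [[0, 0, 0], [-32, 6, 0], 1]
    - [[0, 0, 0], [-33, 6.1, 0], 1]
    - [[0, 0, 0], [-33, 6.1, 0], 1]
    - [[0, 0, 0], [-33, 6.1, 3], 1]
    - [[0, 0, 0], [-33, 6.1, 6], 1]
    - [[0, 0, 0], [-33, 6.1, 7.5], 1]
    - [[0, 0, 0], [-33, 6.1, 8], 1]

```text
time: 8.75
tool_pos: [0.5963, -0.2255, 0.1886]
tool_rot: [-0.002, 0.745, 0.667, -0.001]
contact_force: [0.5, 0.2, -1.6]
gripper_width: 0.308
grasp_force: 59.0
```

```bash
python3 - <<'E'
from h import *
s=manip.state(); print(s["tool_pos"],s["tool_rot"])
for c in ("wrist","side","top"):
    f=manip.grab_frame(c); print(c); spot(f,["pet_mid","holder_blue"])
    if c=="wrist": save(f,"wr2"); cen(f,"holder_blue",.017)
E
```

```text
[ 0.5962734  -0.22549889  0.18863717] [-2.17176985e-03  7.44823372e-01  6.67257795e-01 -6.80684601e-04]
wrist
holder_blue 0.58 4493 (np.float64(335.2), np.float64(194.7)) [ 0.6052 -0.2045  0.017 ]
side
pet_mid 0.79 [ 0.5997 -0.2277  0.1268]
holder_blue 0.66 [ 0.6003 -0.2231 -0.0018]
top
holder_blue 0.53 [ 0.5936 -0.2293  0.0033]
holder_blue 0.22 [ 0.4707 -0.3164  0.0027]
```

View pics/wr2.png

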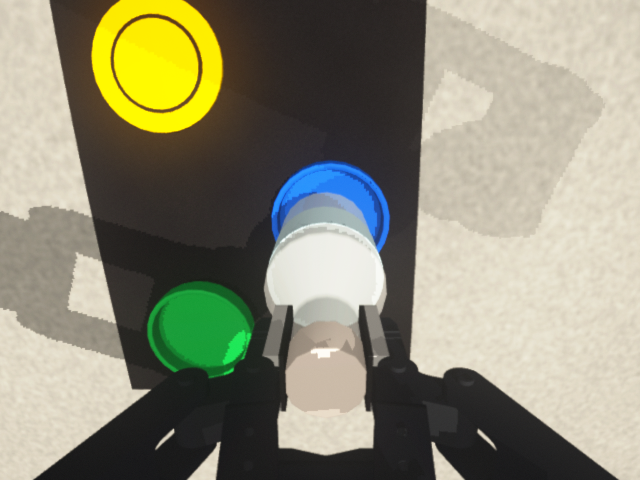

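The wrist view shows the bottle over the blue cup (rim columns 272-390, top row 160) with the bottle base inside it. The yellow pad is at (157,63).

```bash
python3 - <<'E'
from h import *
f=manip.grab_frame("wrist")
for u,v,z in ((331,160,.021),(272,213,.021),(390,213,.021),(157,63,.007),(92,62,.007),(222,62,.007)): print(u,v,ray(f,(u,v),z).round(4))
E
```

```text
331 160 [ 0.6071 -0.1804  0.021 ]
272 213 [ 0.5574 -0.2157  0.021 ]
390 213 [ 0.6483 -0.2258  0.021 ]
157 63 [ 0.4882 -0.0974  0.007 ]
92 62 [ 0.4399 -0.0901  0.007 ]
222 62 [ 0.5359 -0.1028  0.007 ]
```

Call:
apply_moves:
  moves:
    - [[0, 0, 0], [0, 0.35, 0.5], 1]
    - [[0, 0, 0], [0, 0.35, 1.2], 1]
    - [[0, 0, 0], [0, 0.35, 1.9], 1]
    - [[0, 0, 0], [0, 0.35, 2.4], 1]
    - [[0, 0, 0], [0, 0.35, 2.8], 1]
    - [[0, 0, 0], [0, 0.35, 3.0], 1]
    - [[0, 0, 0], [0, 0.35, 3.15], 1]
    - [[0, 0, 0], [0, 0.35, 3.3], 1]
    - [[0, 0, 0], [0, 0.35, 3.3], 1]
    - [[0, 0, 0], [0, 0.35, 3.3], 1]

```text
time: 10.3
tool_pos: [0.6009, -0.2276, 0.1586]
tool_rot: [0.0, 0.745, 0.667, 0.0]
contact_force: [0.2, 0.7, -0.5]
gripper_width: 0.31
grasp_force: 59.0
```

Call:
apply_moves:
  moves:
    - [[0, 0, 0], [0, 0, 0.15], 1]
    - [[0, 0, 0], [0, 0, 0.3], 1]
    - [[0, 0, 0], [0, 0, 0.3], 1]
    - [[0, 0, 0], [0, 0, 0.3], 1]

```text
time: 10.7
tool_pos: [0.6008, -0.2275, 0.1552]
tool_rot: [-0.0, 0.745, 0.667, -0.0]
contact_force: [-0.5, -0.5, -1.5]
gripper_width: 0.309
grasp_force: 59.1
```

Call:
apply_moves:
  moves:
    - [[0, 0, 0], [0, 0, 0.1], 1]
    - [[0, 0, 0], [0, 0, 0.2], 1]
    - [[0, 0, 0], [0, 0, 0.2], 1]

```text
time: 11.0
tool_pos: [0.6011, -0.2278, 0.155]
tool_rot: [0.0, 0.745, 0.667, 0.0]
contact_force: [-2.6, 1.2, 6.4]
gripper_width: 0.314
grasp_force: 59.9
```

Call:
apply_moves:
  moves:
    - [[0, 0, 0], [0, 0, 0], 0.3]
    - [[0, 0, 0], [0, 0, 0], 0.1]
    - [[0, 0, 0], [0, 0, 0], -0.3]
    - [[0, 0, 0], [0, 0, 0], -1]
    - [[0, 0, 0], [0, 0, 0], -1]
    - [[0, 0, 0], [0, 0, 0], -1]
    - [[0, 0, 0], [0, 0, 0], -1]
    - [[0, 0, 0], [0, 0, -2], -1]
    - [[0, 0, 0], [0, 0, -5], -1]
    - [[0, 0, 0], [0, 0, -9], -1]
    - [[0, 0, 0], [0, 0, -12], -1]
    - [[0, 0, 0], [0, 0, -12], -1]

```text
time: 12.2
tool_pos: [0.6031, -0.2287, 0.2805]
tool_rot: [0.005, 0.745, 0.667, 0.002]
contact_force: [0.6, -0.2, 1.5]
gripper_width: 0.996
grasp_force: 0.0
```

```bash
python3 - <<'E'
from h import *
s=manip.state(); print(s["tool_pos"])
for c in ("side","top"):
    f=manip.grab_frame(c); print(c); spot(f,["pet_mid","holder_blue"])
goal([0.597,0.16,0.2])
E
```

```text
[ 0.6030956  -0.22870429  0.28045007]
side
pet_mid 0.84 [ 0.6017 -0.2285  0.0907]
holder_blue 0.55 [ 6.006e-01 -2.248e-01  1.000e-04]
top
pet_mid 0.59 [ 0.5996 -0.2314  0.0879]
pet_mid 0.22 [0.5953 0.2059 0.0149]
holder_blue 0.71 [ 0.5912 -0.2313  0.0033]
holder_blue 0.25 [0.4457 0.112  0.0169]
shift cm tool [38.43 -4.56  7.15]
```

Call:
apply_moves:
  moves:
    - [[0, 0, 0], [5, -0.6, 0], -1]
    - [[0, 0, 0], [10, -1.3, 0], -1]
    - [[0, 0, 0], [15, -1.9, 0], -1]
    - [[0, 0, 0], [20, -2.5, 0], -1]
    - [[0, 0, 0], [25, -3.2, 0], -1]
    - [[0, 0, 0], [30, -3.8, 0], -1]
    - [[0, 0, 0], [35, -4.4, 0], -1]
    - [[0, 0, 0], [39, -5, 2], -1]
    - [[0, 0, 0], [42, -5.4, 5], -1]
    - [[0, 0, 0], [43.2, -5.5, 9], -1]
    - [[0, 0, 0], [43.2, -5.5, 12], -1]
    - [[0, 0, 0], [43.2, -5.5, 13], -1]
    - [[0, 0, 0], [43.2, -5.5, 13], -1]
    - [[0, 0, 0], [43.2, -5.5, 13], -1]

```text
time: 13.9
tool_pos: [0.5948, 0.2076, 0.1446]
tool_rot: [0.0, 0.745, 0.667, 0.001]
contact_force: [1.0, 0.1, 0.3]
gripper_width: 1.001
grasp_force: 0.0
```

```bash
python3 - <<'E'
from h import *
s=manip.state(); print(s["tool_pos"],s["tool_rot"])
f=manip.grab_frame("wrist"); save(f,"wr3"); spot(f,["lid_large_mid","lid_small_mid"]); cen(f,"lid_large_mid",.016); cen(f,"lid_small_mid",.016)
goal([0.597,0.207,.018])
E
```

```text
[0.59484895 0.20764654 0.14461537] [4.17241920e-04 7.45459803e-01 6.66550017e-01 7.62905627e-04]
lid_large_mid 0.83 [0.5965 0.2055 0.0099]
lid_large_mid 0.17 [ 0.5278  0.2193 -0.0006]
lid_small_mid 0.93 [0.5982 0.3148 0.0129]
lid_large_mid 0.66 7388 (np.float64(327.2), np.float64(236.3)) [0.5963 0.2097 0.016 ]
lid_small_mid 0.93 5494 (np.float64(310.1), np.float64(63.6)) [0.598  0.3181 0.016 ]
shift cm tool [-0.07  0.17 12.73]
```

View pics/wr3.png

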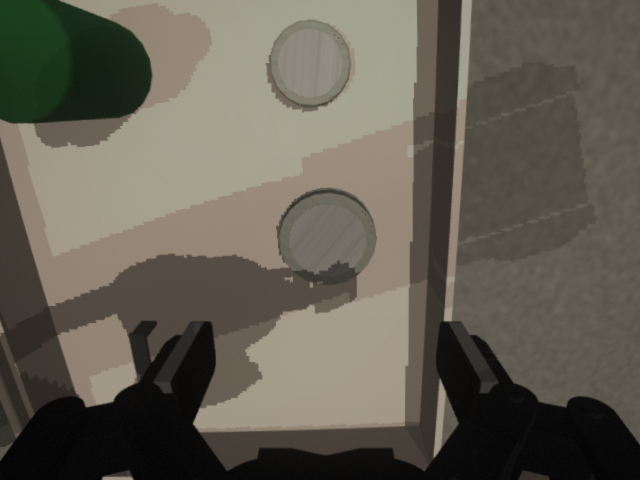

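The wrist view shows the large lid at (327,236), between the fingers' columns and with free space on both sides.

Call:
apply_moves:
  moves:
    - [[0, 0, 0], [0, 0.2, 4], -1]
    - [[0, 0, 0], [0, 0.2, 7], -1]
    - [[0, 0, 0], [0, 0.2, 9.5], -1]
    - [[0, 0, 0], [0, 0.2, 11], -1]
    - [[0, 0, 0], [0, 0.2, 11.8], -1]
    - [[0, 0, 0], [0, 0.2, 12.1], -1]
    - [[0, 0, 0], [0, 0.2, 12.1], -1]
    - [[0, 0, 0], [0, 0.2, 12.1], -1]

```text
time: 14.95
tool_pos: [0.5971, 0.208, 0.0239]
tool_rot: [0.001, 0.745, 0.667, 0.001]
contact_force: [0.4, -0.0, -1.2]
gripper_width: 1.006
grasp_force: 0.0
```

Call:
apply_moves:
  moves:
    - [[0, 0, 0], [0, 0, 0.3], -1]
    - [[0, 0, 0], [0, 0, 0.5], -1]
    - [[0, 0, 0], [0, 0, 0.5], -1]

```text
time: 15.25
tool_pos: [0.5958, 0.2077, 0.0172]
tool_rot: [-0.0, 0.745, 0.667, -0.0]
contact_force: [-0.4, 0.1, 0.0]
gripper_width: 1.0
grasp_force: 0.0
```

Call:
apply_moves:
  moves:
    - [[0, 0, 0], [0, 0, 0], -0.8]
    - [[0, 0, 0], [0, 0, 0], -0.7]
    - [[0, 0, 0], [0, 0, 0], -0.6]
    - [[0, 0, 0], [0, 0, 0], -0.5]
    - [[0, 0, 0], [0, 0, 0], -0.3]
    - [[0, 0, 0], [0, 0, 0], 0]
    - [[0, 0, 0], [0, 0, 0], 0.5]
    - [[0, 0, 0], [0, 0, 0], 1]
    - [[0, 0, 0], [0, 0, 0], 1]

```text
time: 16.15
tool_pos: [0.5967, 0.2078, 0.0182]
tool_rot: [0.0, 0.745, 0.667, 0.001]
contact_force: [0.2, -0.4, 5.0]
gripper_width: 0.742
grasp_force: 65.9
```

Call:
apply_moves:
  moves:
    - [[0, 0, 0], [0, 0, -1], 1]
    - [[0, 0, 0], [0, 0, -3], 1]
    - [[0, 0, 0], [0, 0, -6], 1]
    - [[0, 0, 0], [0, 0, -9], 1]
    - [[0, 0, 0], [0, 0, -11], 1]
    - [[0, 0, 0], [0, 0, -12], 1]
    - [[0, 0, 0], [0, 0, -12], 1]

```text
time: 16.85
tool_pos: [0.5967, 0.2078, 0.1389]
tool_rot: [0.001, 0.745, 0.667, 0.001]
contact_force: [1.2, -0.4, 0.5]
gripper_width: 0.749
grasp_force: 65.7
```

```bash
python3 - <<'E'
from h import *
s=manip.state(); print(s["tool_pos"],s["tool_rot"])
f=manip.grab_frame("side"); spot(f,["lid_large_mid"])
f=manip.grab_frame("wrist"); save(f,"wr4"); spot(f,["lid_large_mid"])
goal([0.4845,-0.096,s["tool_pos"][2]])
E
```

```text
[0.59669724 0.20784321 0.13889944] [6.50002774e-04 7.45233094e-01 6.66802710e-01 1.16578248e-03]
lid_large_mid 0.68 [0.5962 0.2074 0.1353]
lid_large_mid 0.55 [0.5961 0.2064 0.1285]
shift cm tool [-31.37  -7.6   -0.31]
```

View pics/wr4.png

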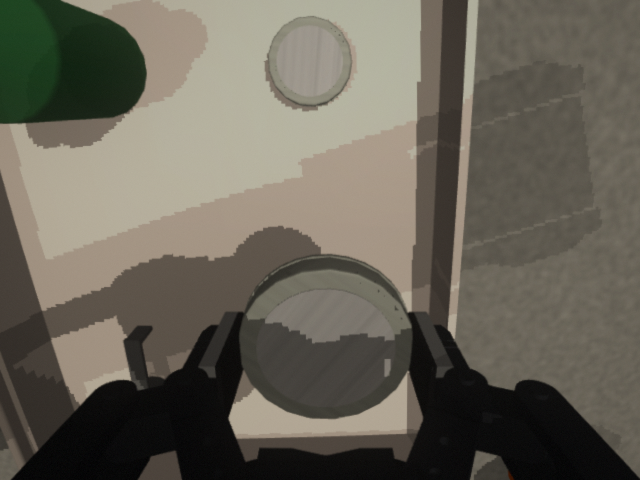

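The lid is held level at (327,345), centred between the pads.

Call:
apply_moves:
  moves:
    - [[0, 0, 0], [-2, -0.5, 0], 1]
    - [[0, 0, 0], [-6, -1.5, 0], 1]
    - [[0, 0, 0], [-10, -2.4, 0], 1]
    - [[0, 0, 0], [-14, -3.4, 0], 1]
    - [[0, 0, 0], [-18, -4.4, 0], 1]
    - [[0, 0, 0], [-22, -5.3, 0], 1]
    - [[0, 0, 0], [-26, -6.3, 0], 1]
    - [[0, 0, 0], [-29, -7, 0], 1]
    - [[0, 0, 0], [-31, -7.5, 0], 1]
    - [[0, 0, 0], [-31.4, -7.6, 0], 1]
    - [[0, 0, 0], [-31.4, -7.6, 3], 1]
    - [[0, 0, 0], [-31.4, -7.6, 6], 1]
    - [[0, 0, 0], [-31.4, -7.6, 6.5], 1]
    - [[0, 0, 0], [-31.4, -7.6, 6.5], 1]

```text
time: 18.45
tool_pos: [0.4846, -0.0949, 0.0707]
tool_rot: [-0.002, 0.745, 0.667, -0.001]
contact_force: [-0.7, 0.6, -1.1]
gripper_width: 0.742
grasp_force: 65.9
```

```bash
python3 - <<'E'
from h import *
s=manip.state(); print(s["tool_pos"],s["tool_rot"])
f=manip.grab_frame("side"); spot(f,["lid_large_mid","lid_pad"])
f=manip.grab_frame("wrist"); save(f,"wr5"); spot(f,["lid_large_mid"])
E
```

```text
[ 0.48457734 -0.0949485   0.07071395] [-0.00180247  0.74500056  0.66706085 -0.0008596 ]
lid_large_mid 0.58 [ 0.4848 -0.0955  0.0671]
lid_pad 0.86 [ 0.4872 -0.0993  0.0039]
lid_pad 0.17 [ 0.6027 -0.2305  0.0913]
lid_large_mid 0.74 [ 0.485  -0.0995  0.0697]
```

View pics/wr5.png

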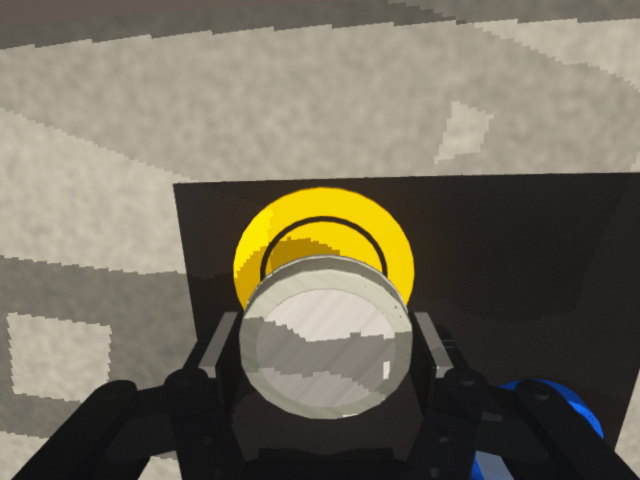

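Pad visible behind the lid: edges at columns 234 and 414, top edge at (323,187).

```bash
python3 - <<'E'
from h import *
f=manip.grab_frame("wrist"); s=manip.state(); print(s["tool_pos"])
for u,v in ((234,268),(414,268),(323,187),(323,217)): print(u,v,ray(f,(u,v),.007).round(4))
E
```

```text
[ 0.48672926 -0.09617937  0.07381336]
234 268 [ 0.4394 -0.0863  0.007 ]
414 268 [ 0.534  -0.0969  0.007 ]
323 187 [ 0.4909 -0.0486  0.007 ]
323 217 [ 0.4892 -0.0638  0.007 ]
```

Aligned with the pad within 1 mm, so I lower.

Call:
apply_moves:
  moves:
    - [[0, 0, 0], [0, 0, 1.5], 1]
    - [[0, 0, 0], [0, 0, 3], 1]
    - [[0, 0, 0], [0, 0, 4], 1]
    - [[0, 0, 0], [0, 0, 4.5], 1]
    - [[0, 0, 0], [0, 0, 4.8], 1]
    - [[0, 0, 0], [0, 0, 5.0], 1]
    - [[0, 0, 0], [0, 0, 5.2], 1]
    - [[0, 0, 0], [0, 0, 5.2], 1]
    - [[0, 0, 0], [0, 0, 5.2], 1]

```text
time: 19.65
tool_pos: [0.4859, -0.0961, 0.0206]
tool_rot: [0.0, 0.745, 0.667, 0.0]
contact_force: [1.6, 0.1, 0.2]
gripper_width: 0.743
grasp_force: 65.9
```

Call:
apply_moves:
  moves:
    - [[0, 0, 0], [0, 0, 0.1], 1]
    - [[0, 0, 0], [0, 0, 0.15], 1]
    - [[0, 0, 0], [0, 0, 0.15], -0.6]
    - [[0, 0, 0], [0, 0, 0.15], -1]
    - [[0, 0, 0], [0, 0, 0.15], -1]
    - [[0, 0, 0], [0, 0, 0.15], -1]
    - [[0, 0, 0], [0, 0, 0.15], -1]
    - [[0, 0, 0], [0, 0, -2], -1]
    - [[0, 0, 0], [0, 0, -6], -1]
    - [[0, 0, 0], [0, 0, -10], -1]
    - [[0, 0, 0], [0, 0, -14], -1]
    - [[0, 0, 0], [0, 0, -15], -1]
    - [[0, 0, 0], [0, 0, -15], -1]

```text
time: 20.95
tool_pos: [0.4871, -0.0965, 0.1728]
tool_rot: [0.002, 0.745, 0.667, 0.001]
contact_force: [-0.2, -0.2, -0.1]
gripper_width: 0.999
grasp_force: 0.0
```

```bash
python3 - <<'E'
from h import *
s=manip.state(); print(s["tool_pos"])
f=manip.grab_frame("side"); spot(f,["lid_large_mid","lid_pad"])
f=manip.grab_frame("wrist"); spot(f,["lid_large_mid","lid_pad"])
cen(f,"lid_large_mid",.018);cen(f,"lid_pad",.007)
goal([0.597,0.317,.14])
E
```

```text
[ 0.48706826 -0.09645584  0.17277521]
lid_large_mid 0.81 [ 0.4867 -0.0939  0.017 ]
lid_pad 0.71 [ 4.854e-01 -9.530e-02  3.000e-04]
lid_large_mid 0.68 [ 0.487  -0.0978  0.0118]
lid_pad 0.95 5781 (np.float64(327.7), np.float64(218.6)) [ 0.486 -0.09   0.007]
shift cm tool [42.26  6.56  2.89]
```

Call:
apply_moves:
  moves:
    - [[0, 0, 0], [5, 0.8, 0], -1]
    - [[0, 0, 0], [10, 1.6, 0], -1]
    - [[0, 0, 0], [15, 2.4, 0], -1]
    - [[0, 0, 0], [20, 3.2, 0], -1]
    - [[0, 0, 0], [25, 4, 0], -1]
    - [[0, 0, 0], [30, 4.8, 0], -1]
    - [[0, 0, 0], [35, 5.6, 0], -1]
    - [[0, 0, 0], [39, 6.2, 0], -1]
    - [[0, 0, 0], [41.5, 6.5, 1], -1]
    - [[0, 0, 0], [42.3, 6.6, 4], -1]
    - [[0, 0, 0], [42.3, 6.6, 6], -1]
    - [[0, 0, 0], [42.3, 6.6, 6], -1]
    - [[0, 0, 0], [42.3, 6.6, 6], -1]

```text
time: 22.65
tool_pos: [0.5978, 0.3169, 0.1096]
tool_rot: [-0.0, 0.745, 0.667, -0.001]
contact_force: [0.0, -0.3, 0.4]
gripper_width: 0.999
grasp_force: 0.0
```

```bash
python3 - <<'E'
from h import *
s=manip.state(); print(s["tool_pos"])
f=manip.grab_frame("wrist"); spot(f,["lid_small_mid"]); cen(f,"lid_small_mid",.016)
f=manip.grab_frame("side"); spot(f,["lid_small_mid"])
E
```

```text
[0.5977991  0.31688084 0.10963768]
lid_small_mid 0.72 [0.5958 0.3164 0.0139]
lid_small_mid 0.63 5189 (np.float64(325.8), np.float64(253.6)) [0.598  0.3196 0.016 ]
lid_small_mid 0.7 [0.593  0.3145 0.0114]
```

Call:
apply_moves:
  moves:
    - [[0, 0, 0], [0, 0, 3], -1]
    - [[0, 0, 0], [0, 0, 6], -1]
    - [[0, 0, 0], [0, 0, 7.5], -1]
    - [[0, 0, 0], [0, 0, 8.3], -1]
    - [[0, 0, 0], [0, 0, 8.8], -1]
    - [[0, 0, 0], [0, 0, 8.8], -1]
    - [[0, 0, 0], [0, 0, 8.8], -0.6]
    - [[0, 0, 0], [0, 0, 8.8], -0.4]
    - [[0, 0, 0], [0, 0, 8.8], -0.2]
    - [[0, 0, 0], [0, 0, 8.8], 0]
    - [[0, 0, 0], [0, 0, 8.8], 0.3]
    - [[0, 0, 0], [0, 0, 8.8], 0.6]
    - [[0, 0, 0], [0, 0, 8.8], 1]
    - [[0, 0, 0], [0, 0, 8.8], 1]
    - [[0, 0, 0], [0, 0, 8.8], 1]

```text
time: 24.4
tool_pos: [0.5991, 0.3175, 0.0238]
tool_rot: [0.0, 0.745, 0.667, 0.001]
contact_force: [-0.9, -0.5, 5.3]
gripper_width: 0.529
grasp_force: 61.6
```

Call:
apply_moves:
  moves:
    - [[0, 0, 0], [0, 0, -1], 1]
    - [[0, 0, 0], [0, 0, -3], 1]
    - [[0, 0, 0], [0, 0, -6], 1]
    - [[0, 0, 0], [0, 0, -9], 1]
    - [[0, 0, 0], [0, 0, -12], 1]
    - [[0, 0, 0], [0, 0, -15], 1]
    - [[0, 0, 0], [0, 0, -15], 1]
    - [[0, 0, 0], [0, 0, -15], 1]

```text
time: 25.2
tool_pos: [0.5983, 0.3172, 0.1732]
tool_rot: [0.0, 0.745, 0.667, 0.001]
contact_force: [-0.2, 0.5, -0.0]
gripper_width: 0.531
grasp_force: 61.3
```

```bash
python3 - <<'E'
from h import *
s=manip.state(); print(s["tool_pos"])
f=manip.grab_frame("wrist"); save(f,"wr6"); spot(f,["lid_small_mid"])
f=manip.grab_frame("side"); spot(f,["lid_small_mid"])
goal([0.4865,-0.0965,s["tool_pos"][2]])
E
```

```text
[0.59833952 0.31719846 0.17315345]
lid_small_mid 0.74 [0.5956 0.3147 0.1623]
lid_small_mid 0.92 [0.5934 0.3143 0.1573]
shift cm tool [-42.28  -6.4   -0.23]
```

View pics/wr6.png

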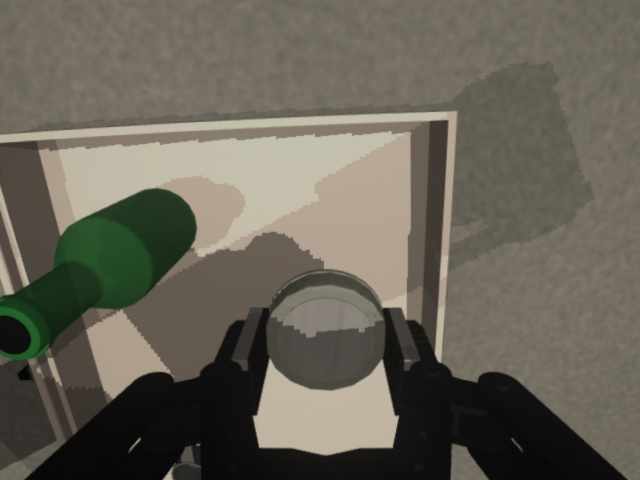

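Small lid is held level at (327,345). I carry it over the large lid.

Call:
apply_moves:
  moves:
    - [[0, 0, 0], [-2, -0.3, 0], 1]
    - [[0, 0, 0], [-6, -0.9, 0], 1]
    - [[0, 0, 0], [-10, -1.5, 0], 1]
    - [[0, 0, 0], [-14, -2.1, 0], 1]
    - [[0, 0, 0], [-18, -2.7, 0], 1]
    - [[0, 0, 0], [-22, -3.3, 0], 1]
    - [[0, 0, 0], [-26, -3.9, 0], 1]
    - [[0, 0, 0], [-30, -4.5, 0], 1]
    - [[0, 0, 0], [-34, -5.1, 0], 1]
    - [[0, 0, 0], [-38, -5.7, 0], 1]
    - [[0, 0, 0], [-41, -6.2, 0], 1]
    - [[0, 0, 0], [-42.3, -6.4, 0], 1]
    - [[0, 0, 0], [-42.3, -6.4, 3], 1]
    - [[0, 0, 0], [-42.3, -6.4, 6], 1]
    - [[0, 0, 0], [-42.3, -6.4, 7], 1]
    - [[0, 0, 0], [-42.3, -6.4, 7], 1]
    - [[0, 0, 0], [-42.3, -6.4, 7], 1]

```text
time: 27.1
tool_pos: [0.4882, -0.096, 0.103]
tool_rot: [0.0, 0.745, 0.667, 0.0]
contact_force: [-0.8, 0.3, 0.3]
gripper_width: 0.534
grasp_force: 61.4
```

```bash
python3 - <<'E'
from h import *
s=manip.state(); print(s["tool_pos"])
f=manip.grab_frame("wrist"); save(f,"wr7"); spot(f,["lid_small_mid","lid_large_mid"])
f=manip.grab_frame("side"); spot(f,["lid_small_mid","lid_large_mid"])
E
```

```text
[ 0.48824197 -0.09599161  0.10299472]
lid_small_mid 0.71 [ 0.4889 -0.0991  0.0897]
lid_large_mid 0.65 [ 0.4852 -0.0969  0.0147]
lid_small_mid 0.92 [ 0.4863 -0.0959  0.0916]
lid_large_mid 0.92 [ 0.4862 -0.0931  0.0157]
```

View pics/wr7.png

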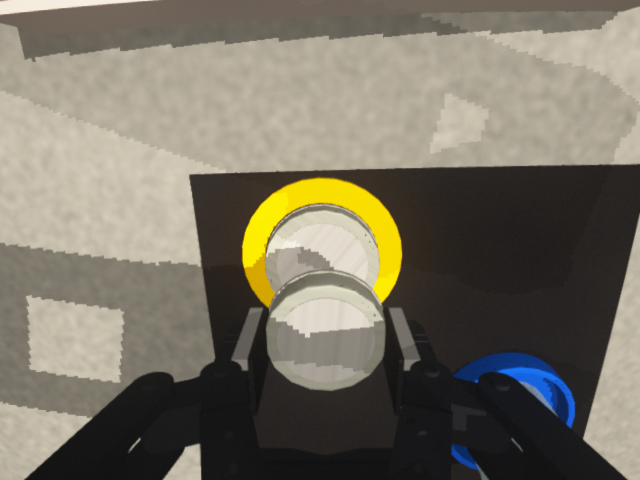

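Large lid sits inside the circle on the pad at (322,245), with the small lid over it. A 2 mm correction, then I lower.

Call:
apply_moves:
  moves:
    - [[0, 0, 0], [0.2, -0.1, 2], 1]
    - [[0, 0, 0], [0.2, -0.1, 4], 1]
    - [[0, 0, 0], [0.2, -0.1, 5], 1]
    - [[0, 0, 0], [0.2, -0.1, 5.5], 1]
    - [[0, 0, 0], [0.2, -0.1, 5.8], 1]
    - [[0, 0, 0], [0.2, -0.1, 6.0], 1]
    - [[0, 0, 0], [0.2, -0.1, 6.2], 1]
    - [[0, 0, 0], [0.2, -0.1, 6.2], 1]
    - [[0, 0, 0], [0.2, -0.1, 6.2], 1]

```text
time: 28.3
tool_pos: [0.4872, -0.0942, 0.0407]
tool_rot: [0.0, 0.745, 0.667, 0.0]
contact_force: [0.2, -0.1, -0.1]
gripper_width: 0.534
grasp_force: 61.4
```

Call:
apply_moves:
  moves:
    - [[0, 0, 0], [0, 0, 0.1], 1]
    - [[0, 0, 0], [0, 0, 0.15], 1]
    - [[0, 0, 0], [0, 0, 0.15], 1]

```text
time: 28.6
tool_pos: [0.4873, -0.0943, 0.0397]
tool_rot: [0.0, 0.745, 0.667, 0.0]
contact_force: [-2.1, 1.6, 5.7]
gripper_width: 0.532
grasp_force: 61.9
```

Contact at the expected height. I release and rise.

Call:
apply_moves:
  moves:
    - [[0, 0, 0], [0, 0, 0], 0]
    - [[0, 0, 0], [0, 0, 0], -0.4]
    - [[0, 0, 0], [0, 0, 0], -1]
    - [[0, 0, 0], [0, 0, 0], -1]
    - [[0, 0, 0], [0, 0, 0], -1]
    - [[0, 0, 0], [0, 0, 0], -1]
    - [[0, 0, 0], [0, 0, -2], -1]
    - [[0, 0, 0], [0, 0, -6], -1]
    - [[0, 0, 0], [0, 0, -11], -1]
    - [[0, 0, 0], [0, 0, -16], -1]
    - [[0, 0, 0], [0, 0, -21], -1]
    - [[0, 0, 0], [0, 0, -23], -1]
    - [[0, 0, 0], [0, 0, -23], -1]
    - [[0, 0, 0], [0, 0, -23], -1]

```text
time: 30.0
tool_pos: [0.4867, -0.094, 0.2682]
tool_rot: [-0.0, 0.745, 0.667, -0.0]
contact_force: [0.1, 0.4, 0.4]
gripper_width: 0.996
grasp_force: 0.0
```

```bash
python3 - <<'E'
from h import *
s=manip.state(); print(s["tool_pos"])
f=manip.grab_frame("wrist"); save(f,"wr8"); spot(f,["lid_small_mid","lid_large_mid"])
f=manip.grab_frame("side"); spot(f,["lid_small_mid","lid_large_mid","glass_mid"])
print(ray(f,(416,393),.165))
goal([0.4725,0.331,s["tool_pos"][2]])
E
```

```text
[ 0.48670228 -0.09403406  0.26824149]
lid_small_mid 0.86 [ 0.4853 -0.0955  0.0258]
lid_small_mid 0.95 [ 0.4824 -0.096   0.027 ]
lid_small_mid 0.65 [ 0.5189  0.2169 -0.0021]
lid_large_mid 0.55 [ 0.4855 -0.0972  0.0167]
glass_mid 0.58 [0.4688 0.3358 0.0824]
[0.46845735 0.33117241 0.165     ]
shift cm tool [42.08 -6.09 -0.05]
```

View pics/wr8.png

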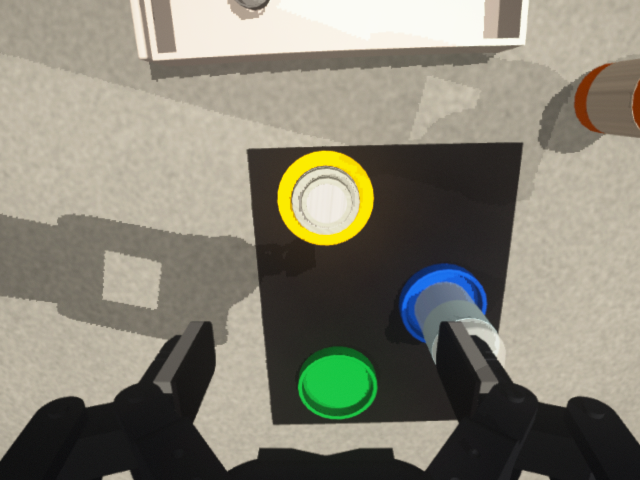

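The lids are stacked concentrically at (326,199) and the PET bottle stands in the blue cup. Green cup rim is at (338,382). On to the glass bottle.

Call:
apply_moves:
  moves:
    - [[0, 0, 0], [5, -0.7, 0], -1]
    - [[0, 0, 0], [10, -1.5, 0], -1]
    - [[0, 0, 0], [15, -2.2, 0], -1]
    - [[0, 0, 0], [20, -3, 0], -1]
    - [[0, 0, 0], [25, -3.7, 0], -1]
    - [[0, 0, 0], [30, -4.5, 0], -1]
    - [[0, 0, 0], [35, -5.2, 0], -1]
    - [[0, 0, 0], [39, -5.8, 0], -1]
    - [[0, 0, 0], [41.5, -6.2, 0], -1]
    - [[0, 0, 0], [42.1, -6.3, 0], -1]
    - [[0, 0, 0], [42.1, -6.3, 0], -1]
    - [[0, 0, 0], [42.1, -6.3, 0], -1]

```text
time: 31.55
tool_pos: [0.4711, 0.3303, 0.2685]
tool_rot: [0.0, 0.746, 0.666, -0.0]
contact_force: [0.4, 0.6, -0.2]
gripper_width: 0.995
grasp_force: 0.0
```

```bash
python3 - <<'E'
from h import *
s=manip.state(); print(s["tool_pos"])
f=manip.grab_frame("wrist"); save(f,"wr9"); spot(f,["glass_mid"])
E
```

```text
[0.47105131 0.33030982 0.2684803 ]
glass_mid 0.61 [0.4671 0.3323 0.0872]
```

View pics/wr9.png

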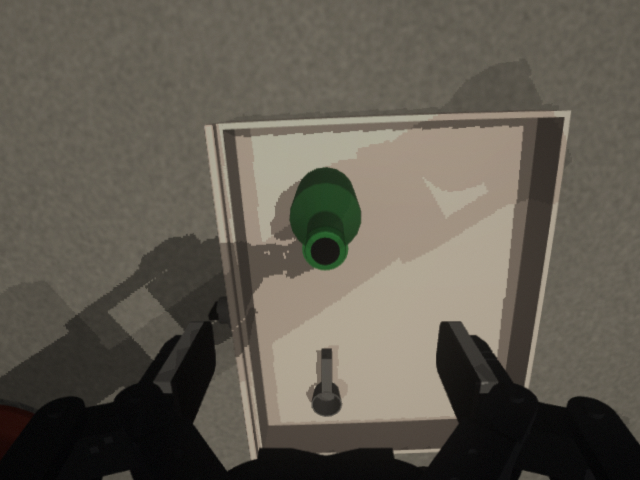

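Mouth at (326,251), column-centred between the fingers.

```bash
python3 - <<'E'
from h import *
f=manip.grab_frame("wrist"); print(ray(f,(326,251),.165), manip.state()["tool_pos"])
E
```

```text
[0.4714505  0.33065477 0.165     ] [0.47123834 0.33008685 0.26886437]
```

Call:
apply_moves:
  moves:
    - [[0, 0, 0], [0, 0, 3], -1]
    - [[0, 0, 0], [0, 0, 6], -1]
    - [[0, 0, 0], [0, 0, 9], -1]
    - [[0, 0, 0], [0, 0, 11], -1]
    - [[0, 0, 0], [0, 0, 12.4], -1]
    - [[0, 0, 0], [0, 0, 12.7], -1]
    - [[0, 0, 0], [0, 0, 12.7], -0.2]
    - [[0, 0, 0], [0, 0, 12.7], 0]
    - [[0, 0, 0], [0, 0, 12.7], 0.2]
    - [[0, 0, 0], [0, 0, 12.7], 0.3]
    - [[0, 0, 0], [0, 0, 12.7], 0.4]
    - [[0, 0, 0], [0, 0, 12.7], 0.5]
    - [[0, 0, 0], [0, 0, 12.7], 0.6]
    - [[0, 0, 0], [0, 0, 12.7], 0.8]
    - [[0, 0, 0], [0, 0, 12.7], 1]
    - [[0, 0, 0], [0, 0, 12.7], 1]
    - [[0, 0, 0], [0, 0, 12.7], 1]

```text
time: 33.4
tool_pos: [0.4713, 0.3317, 0.143]
tool_rot: [0.0, 0.745, 0.667, 0.001]
contact_force: [-2.0, -0.8, 5.8]
gripper_width: 0.289
grasp_force: 59.2
```

Call:
apply_moves:
  moves:
    - [[0, 0, 0], [0, 0, -0.5], 1]
    - [[0, 0, 0], [0, 0, -1.5], 1]
    - [[0, 0, 0], [0, 0, -3.5], 1]
    - [[0, 0, 0], [0, 0, -6], 1]
    - [[0, 0, 0], [0, 0, -9], 1]
    - [[0, 0, 0], [0, 0, -11], 1]
    - [[0, 0, 0], [0, 0, -12], 1]
    - [[0, 0, 0], [0, 0, -12], 1]
    - [[0, 0, 0], [0, 0, -12], 1]

```text
time: 34.3
tool_pos: [0.4704, 0.331, 0.2605]
tool_rot: [-0.0, 0.745, 0.667, -0.001]
contact_force: [0.7, -0.4, -2.3]
gripper_width: 0.291
grasp_force: 59.1
```

```bash
python3 - <<'E'
from h import *
s=manip.state(); print(s["tool_pos"],s["gripper_width"])
f=manip.grab_frame("side"); spot(f,["glass_mid"]); spot(f,["holder_green"])
goal([0.476,-0.316,s["tool_pos"][2]])
E
```

```text
[0.47043777 0.33099139 0.26050745] 0.29055395168172754
glass_mid 0.77 [0.4694 0.3338 0.2003]
holder_green 0.9 [ 0.4732 -0.3173  0.0015]
shift cm tool [-6.423e+01  7.740e+00  2.000e-02]
```

Call:
apply_moves:
  moves:
    - [[0, 0, 0], [-1, 0.1, 0], 1]
    - [[0, 0, 0], [-3, 0.4, 0], 1]
    - [[0, 0, 0], [-6, 0.7, 0], 1]
    - [[0, 0, 0], [-10, 1.2, 0], 1]
    - [[0, 0, 0], [-14, 1.7, 0], 1]
    - [[0, 0, 0], [-18, 2.1, 0], 1]
    - [[0, 0, 0], [-22, 2.6, 0], 1]
    - [[0, 0, 0], [-26, 3.1, 0], 1]
    - [[0, 0, 0], [-30, 3.6, 0], 1]
    - [[0, 0, 0], [-34, 4.1, 0], 1]
    - [[0, 0, 0], [-38, 4.5, 0], 1]
    - [[0, 0, 0], [-42, 5, 0], 1]
    - [[0, 0, 0], [-46, 5.5, 0], 1]
    - [[0, 0, 0], [-50, 6, 0], 1]
    - [[0, 0, 0], [-54, 6.4, 0], 1]
    - [[0, 0, 0], [-58, 6.9, 0], 1]
    - [[0, 0, 0], [-61, 7.3, 0], 1]
    - [[0, 0, 0], [-63.3, 7.55, 0], 1]
    - [[0, 0, 0], [-64.2, 7.65, 0], 1]
    - [[0, 0, 0], [-64.2, 7.65, 0], 1]

```text
time: 36.45
tool_pos: [0.4752, -0.3159, 0.2612]
tool_rot: [-0.001, 0.746, 0.666, -0.0]
contact_force: [0.5, -0.2, -2.1]
gripper_width: 0.291
grasp_force: 59.1
```

Call:
apply_moves:
  moves:
    - [[0, 0, 0], [0, 0, 1], 1]
    - [[0, 0, 0], [0, 0, 3], 1]
    - [[0, 0, 0], [0, 0, 5], 1]
    - [[0, 0, 0], [0, 0, 6.5], 1]
    - [[0, 0, 0], [0, 0, 7.3], 1]
    - [[0, 0, 0], [0, 0, 7.5], 1]
    - [[0, 0, 0], [0, 0, 7.5], 1]
    - [[0, 0, 0], [0, 0, 7.5], 1]

```text
time: 37.25
tool_pos: [0.4764, -0.3156, 0.188]
tool_rot: [0.001, 0.745, 0.667, 0.0]
contact_force: [0.7, 0.2, -2.3]
gripper_width: 0.294
grasp_force: 59.1
```

```bash
python3 - <<'E'
from h import *
s=manip.state(); print(s["tool_pos"],s["tool_rot"])
f=manip.grab_frame("side"); spot(f,["glass_mid","holder_green"])
f=manip.grab_frame("wrist"); save(f,"wr10"); spot(f,["glass_mid","holder_green"])
for u,v in ((0,0),): pass
E
```

```text
[ 0.47637106 -0.31556689  0.1879969 ] [9.41771364e-04 7.45199648e-01 6.66840745e-01 1.38253720e-04]
glass_mid 0.84 [ 0.4771 -0.3123  0.127 ]
holder_green 0.84 [ 0.4761 -0.3178  0.0029]
glass_mid 0.58 [ 0.4753 -0.3137  0.1284]
```

View pics/wr10.png

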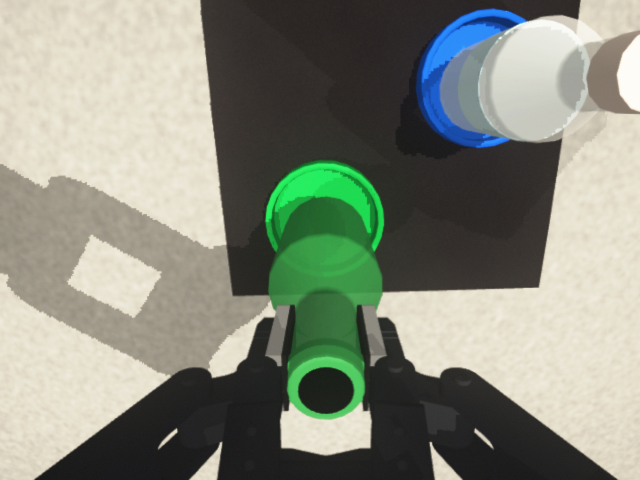

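The green cup rim spans columns 266-384 with top row 161, and the bottle base sits centred in it.

Call:
apply_moves:
  moves:
    - [[0, 0, 0], [0, 0.1, 1], 1]
    - [[0, 0, 0], [0, 0.1, 2], 1]
    - [[0, 0, 0], [0, 0.1, 2.8], 1]
    - [[0, 0, 0], [0, 0.1, 3.3], 1]
    - [[0, 0, 0], [0, 0.1, 3.6], 1]
    - [[0, 0, 0], [0, 0.1, 3.8], 1]
    - [[0, 0, 0], [0, 0.1, 3.9], 1]
    - [[0, 0, 0], [0, 0.1, 3.95], 1]
    - [[0, 0, 0], [0, 0.1, 3.95], 1]
    - [[0, 0, 0], [0, 0.1, 3.95], 1]

```text
time: 38.55
tool_pos: [0.477, -0.3155, 0.1476]
tool_rot: [0.0, 0.745, 0.667, 0.0]
contact_force: [-0.6, -0.8, -2.1]
gripper_width: 0.288
grasp_force: 59.1
```

Call:
apply_moves:
  moves:
    - [[0, 0, 0], [0, 0, 0.05], 1]
    - [[0, 0, 0], [0, 0, 0.1], 1]
    - [[0, 0, 0], [0, 0, 0.15], 1]
    - [[0, 0, 0], [0, 0, 0.2], 1]
    - [[0, 0, 0], [0, 0, 0.25], 1]
    - [[0, 0, 0], [0, 0, 0.25], 1]
    - [[0, 0, 0], [0, 0, 0.25], 1]

```text
time: 39.25
tool_pos: [0.4768, -0.3154, 0.145]
tool_rot: [0.0, 0.745, 0.667, -0.0]
contact_force: [-0.1, 1.1, -0.1]
gripper_width: 0.293
grasp_force: 59.3
```

Call:
apply_moves:
  moves:
    - [[0, 0, 0], [0, 0, 0.03], 1]
    - [[0, 0, 0], [0, 0, 0.07], 1]
    - [[0, 0, 0], [0, 0, 0.07], 1]

```text
time: 39.55
tool_pos: [0.477, -0.3156, 0.145]
tool_rot: [0.0, 0.745, 0.667, -0.0]
contact_force: [-3.0, 0.2, 5.4]
gripper_width: 0.288
grasp_force: 59.9
```

Bottle is on the floor of the cup, so I release and rise.

Call:
apply_moves:
  moves:
    - [[0, 0, 0], [0, 0, 0], 0.3]
    - [[0, 0, 0], [0, 0, 0], 0.1]
    - [[0, 0, 0], [0, 0, 0], -0.3]
    - [[0, 0, 0], [0, 0, 0], -1]
    - [[0, 0, 0], [0, 0, 0], -1]
    - [[0, 0, 0], [0, 0, 0], -1]
    - [[0, 0, 0], [0, 0, 0], -1]
    - [[0, 0, 0], [0, 0, -2], -1]
    - [[0, 0, 0], [0, 0, -5], -1]
    - [[0, 0, 0], [0, 0, -9], -1]
    - [[0, 0, 0], [0, 0, -12], -1]
    - [[0, 0, 0], [0, 0, -14], -1]
    - [[0, 0, 0], [0, 0, -14], -1]
    - [[0, 0, 0], [0, 0, -14], -1]
    - [[0, 0, 0], [0, 0, -14], -1]

```text
time: 41.05
tool_pos: [0.4762, -0.3148, 0.2818]
tool_rot: [-0.002, 0.745, 0.667, -0.0]
contact_force: [-0.3, -0.2, -0.3]
gripper_width: 1.0
grasp_force: 0.0
```

```bash
python3 - <<'E'
from h import *
N="glass_mid holder_green pet_mid holder_blue lid_large_mid lid_small_mid lid_pad scoop_mid soap_mid".split()
for c in ("side","wrist"):
    f=manip.grab_frame(c); print(c); save(f,"end_"+c); spot(f,N)
E
```

```text
side
glass_mid 0.81 [ 0.4768 -0.3118  0.0849]
glass_mid 0.68 [ 0.5205  0.2162 -0.0025]
holder_green 0.88 [ 0.4714 -0.3184  0.0032]
holder_green 0.68 [0.4466 0.1111 0.0148]
pet_mid 0.6 [ 0.6022 -0.2308  0.0896]
holder_blue 0.6 [ 0.5975 -0.2222 -0.0013]
lid_large_mid 0.54 [ 0.4853 -0.0939  0.0143]
lid_pad 0.77 [ 0.4841 -0.0942  0.0005]
scoop_mid 0.78 [0.4461 0.1123 0.0157]
soap_mid 0.91 [ 0.7615 -0.0269  0.0844]
wrist
glass_mid 0.62 [ 0.4808 -0.3122  0.0879]
pet_mid 0.58 [ 0.6002 -0.2311  0.093 ]
```

View pics/end_side.png

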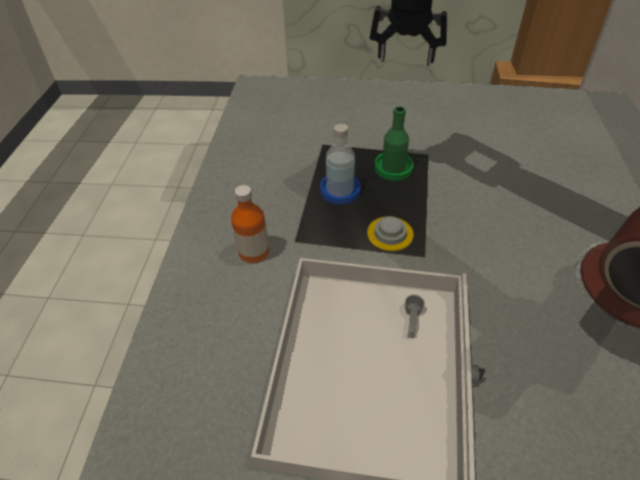

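Both bottles stand upright in their cups (blue at 340,180; green at 396,160). The lids are stacked on the pad (390,230), and the scoop and soap bottle have not moved.

```bash
python3 -c "
from plant import manip; print(manip.job_done())"
```

```text
the job is handed in; nothing more can be done
None
```

I handed the job in at about 41 s: the glass bottle stands in the green holder, the PET bottle in the blue one, and the lids are stacked top up on the yellow pad. The last pictures show the scoop and soap bottle where they were; the hand-in returned no verdict.

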